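# Hang three jars of unknown weight on a balance display bar

## Task

Hang the three blue jars by their hooks on the pivoting bar of the display stand, in turn left and right: first either small jar on the left (green end), then the big jar on the right (red end), then the other small jar on the left. Their weights are unknown, so feel or watch what each one does and choose how far out each hangs: the bar must never tip to its stops and must end level, with all three jars hanging freely and at rest. Leave the other things on the table where they are.

Things in the scene. Friction and masses are not known exactly. Their poses are not given: they have to be found in the camera images.
- bar (a joint): tilt of the pivoting bar, rad: 0 level, positive = left (green, +y) end up; stops at +-0.35. A centring spring of 2.0 N m/rad at the pivot and light damping: it yields softly and tilts in proportion to the unbalanced moment, settling in about a second
- pivot (a point): the bar's pivot on the bar's axis, 250 mm above the table; this frame turns with the bar: y along the bar to its left (green) end, x away from the robot, z up. Smooth steel bar 12 mm thick, 420 mm long, green ball (22 mm) on the left end, red on the right, brass boss 26 mm across at the pivot; jars may hang anywhere 30 to 206 mm out
- stand: the fixed stand that carries the bar; origin on the table below the pivot, x away from the robot, y left. Base plate x -30 to 120 mm, y +-85 mm; post 45 mm behind the bar. A lamp tube, 36 mm thick, 460 mm long, runs parallel to the bar, its axis 225 mm above and 14 mm behind it, so an upright gripper cannot come over the bar: lean the tool 25 to 40 degrees, from the robot's side
- small_a: small hanging jar: blue stoneware 52 mm across and 55 mm high, white bands, standing upright on the table; lid glued on, weight unknown, about 225 to 375 g. A brass wire hook and a dark wooden grip rise 163 mm above its underside. Origin: centre of the underside, z up; the hook's free lip is on its +x side, the stem on its -x side. Eye 107 mm above the origin
- small_b: the other small hanging jar: blue stoneware 52 mm across and 55 mm high, white bands, standing upright on the table; lid glued on, weight unknown, about 225 to 375 g. A brass wire hook and a dark wooden grip rise 163 mm above its underside. Origin: centre of the underside, z up; the hook's free lip is on its +x side, the stem on its -x side. Eye 107 mm above the origin
- big: the big hanging jar: blue stoneware 66 mm across and 70 mm high, white bands, standing upright on the table; lid glued on, weight unknown, about 390 to 760 g. A brass wire hook and a dark wooden grip rise 178 mm above its underside. Origin: centre of the underside, z up; the hook's free lip is on its +x side, the stem on its -x side. Eye 122 mm above the origin
- small_a_eye (a point): the eye of small_a: the point of its downward-open wire hook that lies on the bar's axis when hung; the jar's lid is 52 mm below it. Wire 5 mm thick; its stem runs up on the jar's -x side, over, and down to a free lip on the +x side; the lip's tip is 13 mm below the eye, the gap between the wires 20 mm, the inside an inverted V that centres itself on the bar
- small_b_eye (a point): the eye of small_b: the point of its downward-open wire hook that lies on the bar's axis when hung; the jar's lid is 52 mm below it. Wire 5 mm thick; its stem runs up on the jar's -x side, over, and down to a free lip on the +x side; the lip's tip is 13 mm below the eye, the gap between the wires 20 mm, the inside an inverted V that centres itself on the bar
- big_eye (a point): the eye of big: the point of its downward-open wire hook that lies on the bar's axis when hung; the jar's lid is 52 mm below it. Wire 5 mm thick; its stem runs up on the jar's -x side, over, and down to a free lip on the +x side; the lip's tip is 13 mm below the eye, the gap between the wires 20 mm, the inside an inverted V that centres itself on the bar
- small_a_grip (a point): the wooden grip's centre, 44 mm above that jar's eye: a block 18 mm along the jar's x, 12 mm along its y (pinch it across this), 24 mm high
- small_b_grip (a point): the wooden grip's centre, 44 mm above that jar's eye: a block 18 mm along the jar's x, 12 mm along its y (pinch it across this), 24 mm high
- big_grip (a point): the wooden grip's centre, 44 mm above that jar's eye: a block 18 mm along the jar's x, 12 mm along its y (pinch it across this), 24 mm high
- mug: a small blue mug, 58 mm high; a bystander, leave alone. Origin: on its underside
- cup: a small white cup, 52 mm high; a bystander, leave alone. Origin: on its underside
- saucer: a blue saucer, 110 mm across; a bystander, leave alone. Origin: on its underside
- stone_egg: an egg-shaped marble paperweight, 55 mm high; a bystander, leave alone. Origin: on its underside
- brush: a dusting brush lying on the table; a bystander, leave alone. Origin: on its underside
- polish: a small amber jar of polish, 100 mm high; a bystander, leave alone. Origin: on its underside
Not all that is in view belongs to the job. What is shaped like the small_b but purple or turquoise is not meant.

How it is judged:
By the outcome, as a careful person would: the job done as asked, in the order asked, and still so for the second after the job is handed in, with the robot touching nothing.
It also fails if it takes over 72 s, if anything falls off the work surface, if the arm or the gripper's body presses on something with over 40 N, if the wrist force passes 120 N, or if a joint passes its speed limit or range.

## Robot

A 6-joint arm with a two-finger parallel gripper is mounted at the origin on the work surface. World frame = base frame: x ahead of the robot, y to its left, z up, the work surface at z = 0. Lengths are in m, angles in rad, forces in N, time in s.
With the tool pointing down it reaches from about 0.35 to 0.925 m from the base axis. Payload 6.4 kg.
Tool frame: the origin (TCP) lies at the very end of the fingers, on their centre line; the grasp point (between the pads) lies 19 mm behind it (bot.hold_point_z is the distance from the TCP to the grasp point, in m); z points along the fingers, y is the line along which they close (so a half turn about z gives the same grasp; the last joint's range is limited). The gripper opens to 85 mm and grips with 20 to 120 N. Pads are 22 mm wide; open, the fingers measure 114 mm over their backs; the gripper's body (76 mm by 85 mm) begins 54 mm behind the grasp point. The pads swing forward as they close: fully open they stand 13 mm farther back than shut.
Start: joints at [1.073, 0.245, 1.558, -0, 1.339, -0.174], TCP at [0.207, 0.616, 0.231] pointing down, gripper open.
Joint ranges: [-3.13, 3.13], [-1.02, 2.26], [0.13, 2.54], [-0.95, 4.09], [0.21, 2.88], [-2.74, 2.74]. Speed limits (rad/s): [2.57, 2.57, 3.14, 3.14, 3.14, 3.14].

## Interface

Orientations are given as a 3x3 rotation matrix whose columns are the frame's x, y, z axes.
In Python, from workcell import bot gives the robot as it stands. Calls block until the motion is done:
- bot.movep(position, orientation): joint-space move of the TCP to a pose.
- bot.move_straight(position, orientation=None, velocity=0.15): straight line of the TCP; orientation=None keeps the orientation; velocity is the mean speed in m/s.
- bot.movej(angles): joint-space move.
- bot.release() and bot.gripper_close(effort=None): open the fingers fully, or close them until they stop; effort is the grip in N (None keeps the last).
- bot.dwell(seconds).
- bot.solve_ik(position, orientation): joint angles nearest the present ones, or None.
- bot.read_state(): the state.
- bot.snapshot(name): name is "side" or "top"; returns a dict with "img" (384x512x3 uint8, blue, green, red), "z_map" (384x512 float32, m along the optical axis (not along the pixel's ray), 0 where there is no reading), "K" (3x3 intrinsics, pixels), "R" (3x3) and "t" (3): a world point X has camera coordinates R X + t. Camera axes: x right, y down, z forward; pixel columns grow to the right and rows downward; lengths in m; the calibration is good to about 2 mm. A picture is of the moment at which its call begins.
A pose or a line that the arm cannot do raises bot.IKError and nothing moves.
- bot.finish_job(): hands the job in; it is judged then, once.
The state is a dict: "t": time; "joint_pos": joint angles; "joint_velocities": joint speeds; "joint_efforts": joint torques, N m; "tcp_pos": TCP position; "eef_rot": TCP orientation; "force": force on the tool from outside, world axes, zero at the start; "torque": the same for the moment, N m; "gripper_width": opening from 0.0 (shut) to 1.0 (fully open); "gripper_force": force on a finger pad.
Only numpy, scipy, OpenCV 4.12 (cv2) and the standard library are available. Lean on these libraries where they do the work, as an engineer would, in place of code of your own. Each camera call takes 0.05 s, during which the arm holds its last target. There are 200 camera calls.

## Working session

There is one attempt and no reset: what is moved stays moved. The work goes in short steps, each a Python script; the robot and the scene stay as the last script left them, time stands still between calls to the robot, and variables do not carry over. Pictures are saved under pics/ and viewed, at most 10 in all, crops included, and the job is handed in when it is done.

```bash
ls; mkdir -p pics; python3 - <<'E'
from workcell import bot
import cv2,numpy as np
for n in("top","side"):
    s=bot.snapshot(n); cv2.imwrite(f"pics/{n}0.png",cv2.resize(s["img"],None,fx=1.5,fy=1.5)); np.savez(f"{n}0.npz",**s)
    print(n,s["K"].round(1).tolist(),(-s["R"].T@s["t"]).round(3),s["R"].round(3).tolist())
st=bot.read_state();print(st["t"],st["force"],bot.hold_point_z)
E
```

```text
pics
top [[384.3, 0.0, 251.7], [0.0, 384.3, 192.0], [0.0, 0.0, 1.0]] [ 0.331 -0.036  1.093] [[0.023, -0.999, 0.035], [-0.984, -0.029, -0.177], [0.178, -0.03, -0.984]]
side [[355.5, 0.0, 257.8], [0.0, 355.5, 191.8], [0.0, 0.0, 1.0]] [0.205 0.528 0.892] [[-0.889, -0.457, 0.0], [-0.343, 0.667, -0.661], [0.302, -0.588, -0.75]]
0.1 [-0.59294423 -0.15869605 -0.07698445] 0.0187
```

View pics/top0.png

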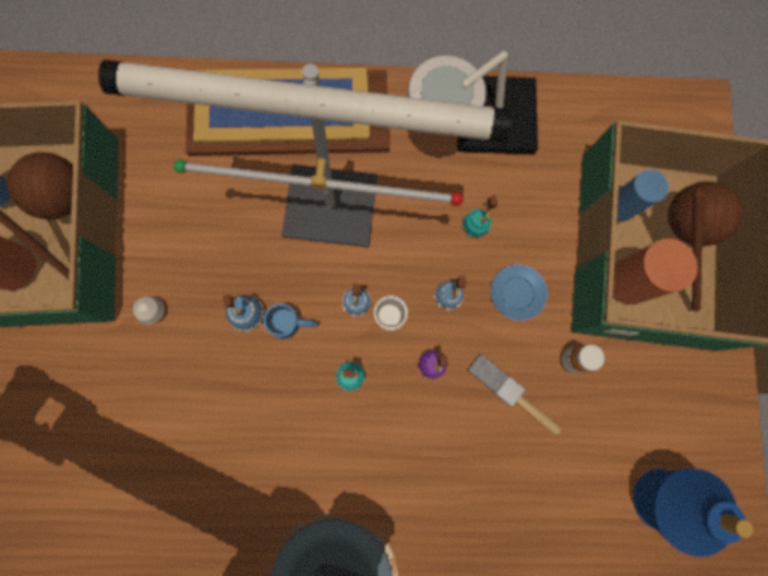

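View pics/side0.png

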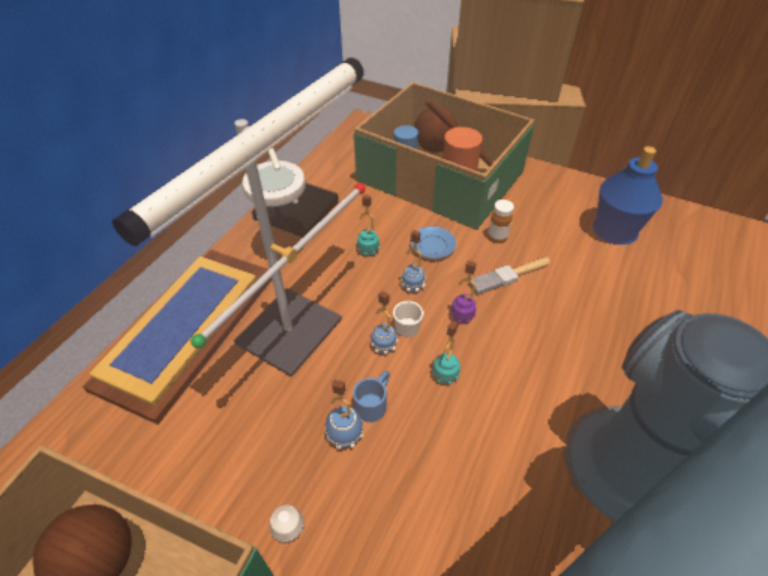

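The top view shows small blue jars at about (356,300) and (450,293) in the 1.5x picture. The big jar is at (243,312) beside the mug at (281,320), and the bar runs from the green ball (180,166) to the red ball (457,198). I need enlarged crops to get the hook headings.

```bash
python3 - <<'E'
import cv2,numpy as np
rows=[]
C={"top":[(237,303),(356,296),(453,290)],"side":[(343,410),(384,322),(414,262)]}
for n in C:
    im=np.load(f"{n}0.npz")["img"]; r=[]
    for u,v in C[n]:
        u,v=int(u/1.5),int(v/1.5); h=20 if n=="top" else 26
        r.append(cv2.resize(im[v-h:v+h,u-h:u+h],(260,260),interpolation=cv2.INTER_CUBIC))
    rows.append(np.hstack(r))
cv2.imwrite("pics/crops.png",np.vstack(rows))
E
```

```text
(no output)
```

View pics/crops.png

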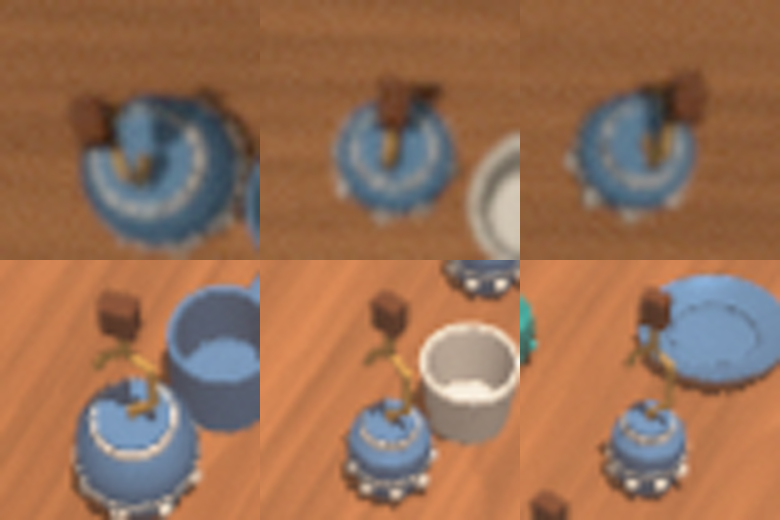

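```bash
cat > vis.py <<'E'
import cv2,numpy as np
def cloud(s):
    K,R,t,z=s["K"],s["R"],s["t"],s["z_map"]
    v,u=np.mgrid[:384,:512]; c=np.dstack([(u-K[0,2])/K[0,0]*z,(v-K[1,2])/K[1,1]*z,z])
    return (c-t)@R
def masks(s):
    h=cv2.cvtColor(s["img"],cv2.COLOR_BGR2HSV).astype(int); return h[...,0],h[...,1],h[...,2]
E
python3 - <<'E'
from vis import *
C={"top":[(237,303),(356,296),(453,290)],"side":[(343,410),(384,322),(414,262)]}
for n in C:
    s=np.load(f"{n}0.npz"); P=cloud(s); H,S,V=masks(s)
    ok=s["z_map"]>0
    if n=="top" or 1:
        for nm,m in (("green",(H>50)&(H<75)&(S>120)&(P[...,2]>.2)&(P[...,0]>.3)),("red",((H<5)|(H>174))&(S>180)&(P[...,2]>.2))):
            m&=ok; print(n,nm,m.sum(),np.median(P[m],0).round(4) if m.any() else "")
        m=ok&(P[...,2]>.235)&(P[...,2]<.265)&(S<60)&(P[...,0]>.4)&(P[...,0]<.75); print("bar",m.sum(),[np.median(P[m&(abs(P[...,1]-y)<.015)],0).round(4).tolist() for y in(-.1,-.05,.05,.1)])
    for u,v in C[n]:
        u,v=int(u/1.5),int(v/1.5); w=np.s_[v-28:v+28,u-22:u+22]
        p=P[w].reshape(-1,3);z=p[:,2]; h=H[w].ravel();sa=S[w].ravel();va=V[w].ravel()
        blue=(h>95)&(h<125)&(z>.02)&(z<.08)
        c=np.median(p[blue],0)
        d=np.hypot(*(p[:,:2]-c[:2]).T)
        g=(z>.135)&(z<.19)&(d<.06)
        a=(z>.08)&(z<.13)&(d<.05)&(h<30)
        print(n,"blue",c.round(3),"grip",g.sum(),p[g].mean(0).round(4),p[g,2].max().round(3),"wire",a.sum(),p[a].mean(0).round(4))
        q=p[a|g][:,:2]; q=q-q.mean(0); pa=p[a]
        print("  ",[tuple((x*1000).round().astype(int).tolist()) for x in pa[np.argsort(pa[:,2])]])
E
```

```text
top green 42 [0.661  0.243  0.2588]
top red 51 [ 0.6244 -0.1776  0.2597]
bar 837 [[0.6325, -0.0998, 0.2551], [0.6375, -0.0495, 0.2557], [0.6465, 0.0558, 0.2556], [0.6507, 0.0993, 0.2551]]
top blue [0.464 0.166 0.059] grip 56 [0.4703 0.1749 0.1739] 0.182 wire 21 [0.4666 0.1747 0.1086]
   [(469, 174, 81), (469, 176, 82), (467, 173, 83), (466, 176, 85), (464, 175, 85), (463, 173, 86), (461, 172, 88), (459, 173, 98), (458, 173, 108), (460, 172, 115), (457, 174, 116), (487, 178, 119), (484, 177, 122), (486, 180, 123), (458, 172, 123), (461, 172, 124), (461, 175, 126), (483, 179, 127), (463, 176, 129), (465, 174, 130), (457, 174, 130)]
top blue [ 0.492 -0.031  0.048] grip 41 [ 0.4976 -0.0277  0.1617] 0.169 wire 9 [ 0.4893 -0.0267  0.1098]
   [(485, -26, 90), (484, -26, 108), (490, -28, 109), (487, -26, 110), (489, -26, 111), (492, -28, 112), (491, -26, 115), (494, -26, 116), (493, -28, 117)]
top blue [ 0.51  -0.196  0.048] grip 46 [ 0.5153 -0.2005  0.1599] 0.166 wire 15 [ 0.5108 -0.2017  0.108 ]
   [(503, -201, 91), (505, -200, 94), (502, -202, 99), (533, -201, 103), (503, -201, 106), (529
[... 1832 characters left out ...]

side blue [ 0.51  -0.191  0.045] grip 49 [ 0.5156 -0.1996  0.1556] 0.166 wire 33 [ 0.5136 -0.2019  0.1084]
   [(504, -201, 82), (504, -200, 88), (504, -201, 92), (506, -204, 92), (503, -205, 93), (505, -201, 100), (502, -202, 100), (529, -201, 102), (534, -203, 104), (532, -198, 104), (505, -201, 104), (502, -202, 105), (529, -201, 107), (503, -203, 109), (505, -200, 110), (530, -202, 110), (507, -204, 110), (509, -201, 111), (503, -203, 112), (523, -202, 113), (528, -205, 113), (507, -205, 113), (526, -200, 114), (512, -200, 116), (524, -203, 116), (508, -199, 118), (516, -200, 118), (515, -206, 118), (513, -201, 119), (510, -202, 119), (520, -202, 119), (516, -201, 122), (517, -201, 125)]
```

The crops show all three hooks with the stem on the robot's side and the lip facing away. From the depth points, the axes and headings are:

| Jar | Axis (x, y) | Heading |
|---|---|---|
| Middle small | (0.499, -0.027) | about -9° |
| Right small | (0.5165, -0.2015) | about 0° |
| Big | (0.4715, 0.177) | about +11° |

Next I'll write helpers, weigh the middle jar and pick up the right one.

```bash
cat > h.py <<'E'
from vis import *
from workcell import bot
J={"mid":(.499,-.0272,-9,.151),"right":(.5165,-.2015,0,.151),"big":(.4715,.177,11,.166)}
LEAN=np.radians(35)
def ori(yaw):
    c,s=np.cos(yaw),np.sin(yaw); x=np.array([c,s,0]); y=np.array([s,-c,0])
    z=np.sin(LEAN)*x-np.cos(LEAN)*np.array([0,0,1]); return np.column_stack([np.cross(y,z),y,z])
def tcp(g,R): return np.array(g)+bot.hold_point_z*R[:,2]
def balls(snaps):
    """ball centres (green, red), mean of both views"""
    o=[]
    for s in snaps:
        P=cloud(s);H,S,V=masks(s);c=-s["R"].T@s["t"];ok=(s["z_map"]>0)&(P[...,2]>.16)&(P[...,2]<.36)&(P[...,0]>.55)&(P[...,0]<.72)
        for m in ((H>50)&(H<75)&(S>120)&(P[...,1]>.18),((H<5)|(H>174))&(S>170)&(P[...,1]<-.12)):
            q=np.median(P[m&ok],0); o.append(q+.0085*(q-c)/np.linalg.norm(q-c))
    o=np.array(o).reshape(-1,2,3); return o
def tilt(snaps=None):
    b=balls(snaps or [bot.snapshot("top"),bot.snapshot("side")]); d=b[:,0]-b[:,1]
    return np.arcsin(d[:,2]/np.linalg.norm(d,axis=1)),b
def fz(n=8):
    r=[]
    for _ in range(n): bot.dwell(.03); r.append(bot.read_state()["force"])
    return np.mean(r,0)
def above(j,h=.07):
    x,y,a,z=J[j];R=ori(np.radians(a));return tcp((x,y,z),R)-h*R[:,2],R
def grasp(j):
    x,y,a,z=J[j];R=ori(np.radians(a));bot.move_straight(tcp((x,y,z),R),R,.2);f0=fz();bot.gripper_close(60);return f0
def now(): return round(bot.read_state()["t"],2)
E
python3 - <<'E'
from h import *
S=[dict(np.load(f"{n}0.npz")) for n in("top","side")]
t,b=tilt(S); print("tilt0",t.round(4)); print(b.round(4).tolist()); p=b.mean((0,1)); print("pivot",p.round(4)); d=b.mean(0);d=d[0]-d[1]; yaw=np.arctan2(-d[0],d[1]);print("yaw",np.degrees(yaw),np.linalg.norm(d))
R=ori(yaw); ys=R[:,1]*-1
for D in(.11,.035,-.1):
    for l in(-.03,0,.04): print(D,l,np.round(bot.solve_ik(tcp(p+D*ys+[0,0,.044+l],R),R),2))
for j in J: print(j,np.round(bot.solve_ik(*above(j)),2))
E
```

```text
tilt0 [-0.0005 -0.0014]
[[[0.6638, 0.2455, 0.2512], [0.627, -0.1789, 0.2514]], [[0.6652, 0.244, 0.2517], [0.6264, -0.1808, 0.2523]]]
pivot [0.6456 0.0324 0.2516]
yaw -5.093096984883172 0.42630518499325837
0.11 -0.03 [ 0.08  0.02  1.86 -0.16  0.67  1.83]
0.11 0 [ 0.08 -0.01  1.83 -0.15  0.72  1.82]
0.11 0.04 [ 0.08 -0.04  1.79 -0.13  0.8   1.8 ]
0.035 -0.03 [-0.07 -0.03  1.91 -0.02  0.65  1.61]
0.035 0 [-0.07 -0.06  1.88 -0.02  0.71  1.61]
0.035 0.04 [-0.07 -0.1   1.84 -0.02  0.79  1.6 ]
-0.1 -0.03 [-0.33 -0.07  1.95  0.22  0.68  1.19]
-0.1 0 [-0.33 -0.1   1.92  0.21  0.74  1.21]
-0.1 0.04 [-0.33 -0.14  1.88  0.19  0.81  1.24]
mid [-0.35 -0.55  2.42  0.18  0.68  1.27]
right [-0.82 -0.3   2.25  0.6   0.84  0.42]
big [ 0.1  -0.55  2.39  0.08  0.69  1.43]
```

```bash
python3 - <<'E'
from h import *
bot.movep(np.array([.38,.15,.33]),ori(0)); print(now())
p,R=above("mid"); bot.movep(p,R); print(now())
f0=grasp("mid"); print(now(),bot.read_state()["gripper_width"])
q=np.array(bot.read_state()["tcp_pos"]); bot.move_straight(q+[0,0,.015],R,.1); bot.dwell(.3); f1=fz(12)
print("weigh mid",f1-f0,f0,now())
bot.move_straight(q+[0,0,.0005],R,.06); bot.release(); bot.move_straight(p,R,.25)
p,R=above("right"); bot.movep(p,R); print(now())
f0=grasp("right"); q=np.array(bot.read_state()["tcp_pos"]); print(bot.read_state()["gripper_width"])
bot.move_straight(q+[0,0,.13],R,.2); bot.dwell(.3); f1=fz(12); print("weigh right",f1-f0,f0,now())
s=bot.snapshot("side"); cv2.imwrite("pics/s1.png",cv2.resize(s["img"],None,fx=1.5,fy=1.5))
E
```

```text
1.93
2.87
4.3 0.12720251073773298
weigh mid [-0.23335068  0.10622616 -3.25852898] [ 0.31311113 -0.03965932  0.14628701] 5.3
7.65
0.12788803045810315
weigh right [-0.32954831  0.19332744 -3.0916375 ] [ 0.16877055 -0.1845288   0.06289549] 10.58
```

View pics/s1.png

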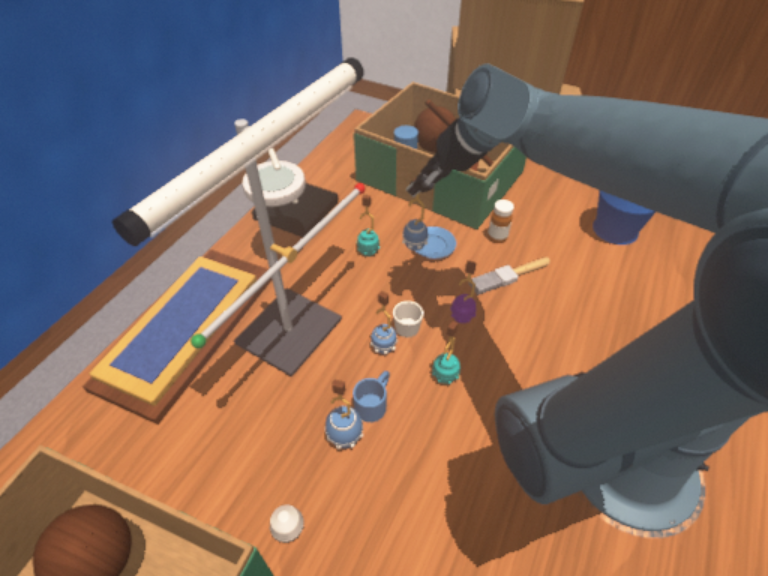

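The middle jar weighs 3.26 N and the right one 3.09 N. The right jar is held upright at (415,232). I'll hang it on the left at 108 mm and look at the hook before lowering.

```bash
cat >> h.py <<'E'
PIV=np.array([.6456,.0324,.251]); YAW=np.radians(-5.09); RS=ori(YAW)
XS=np.array([np.cos(YAW),np.sin(YAW),0]); YS=np.array([-np.sin(YAW),np.cos(YAW),0])
def gp(d,lift,dx=0.,th=0.):  # tcp pose for a jar's eye at d on the bar
    return tcp(PIV+d*np.cos(th)*YS+dx*XS+[0,0,.044+lift+d*np.sin(th)],RS)
def lower(d,f0,w,l0,l1,th=0.,dx=0.,step=.003):
    l=l0
    while l>l1:
        l-=step; bot.move_straight(gp(d,l,dx,th),RS,.06); f=fz(3)-f0
        if -f[2]<.06*w: break
    print("lowered to",round(l,4),"F",f.round(2),now()); return l
def look(name,c,h=60):
    u=bot.snapshot("side"); K,R,t=u["K"],u["R"],u["t"]; q=K@(R@np.array(c)+t); x,y=(q[:2]/q[2]).astype(int)
    x=min(max(x,h),511-h);y=min(max(y,h),383-h)
    cv2.imwrite(name,cv2.resize(u["img"][y-h:y+h,x-h:x+h],(600,600),interpolation=cv2.INTER_CUBIC)); return u
E
python3 - <<'E'
from h import *
q=np.array(bot.read_state()["tcp_pos"]); R=above("right")[1]
bot.move_straight(q+[0,0,.05],R,.2)
bot.move_straight(gp(.108,.035,-.07),RS,.25)
bot.move_straight(gp(.108,.035,0),RS,.15)
u=look("pics/s2.png",PIV+.108*YS,40)
P=cloud(u); H,S,V=masks(u); rel=P-PIV
X=rel@XS;Y=rel@YS;Z=rel[...,2]
m=(abs(Y-.108)<.02)&(abs(X)<.03)&(Z>.005)&(Z<.06)&(u["z_map"]>0)&(S>60)
a=np.c_[X[m],Y[m],Z[m]]*1000; print(a[np.argsort(a[:,2])].round().astype(int).tolist(),now())
E
```

```text
[[3, 124, 5], [5, 122, 5], [5, 111, 5], [5, 118, 5], [5, 115, 5], [2, 128, 6], [-5, 105, 6], [3, 99, 6], [2, 110, 6], [2, 121, 7], [2, 118, 7], [3, 126, 7], [-12, 109, 7], [2, 107, 7], [1, 115, 7], [-15, 108, 7], [2, 104, 8], [-14, 107, 9], [-13, 109, 10], [-15, 107, 14], [-13, 105, 14], [-14, 108, 14], [-13, 107, 16], [-12, 109, 18], [-14, 107, 20], [-12, 108, 20], [15, 108, 25], [-14, 109, 25], [-16, 108, 26], [-15, 106, 26], [-13, 108, 27], [13, 106, 28], [-12, 110, 28], [14, 108, 29], [13, 106, 31], [-15, 108, 32], [-13, 109, 32], [13, 110, 34], [-15, 108, 35], [-13, 109, 35], [11, 110, 36], [-11, 106, 38], [-15, 107, 38], [10, 109, 38], [-14, 108, 39], [12, 110, 39], [12, 107, 40], [-9, 110, 40], [-11, 108, 40], [-9, 106, 41], [-8, 108, 41], [-6, 106, 41], [-4, 107, 42], [-7, 110, 42], [5, 110, 42], [-4, 110, 44], [1, 110, 45], [-4, 107, 45], [-1, 109, 45], [5, 109, 46], [-3, 108, 46], [-2, 107, 47], [-1, 109, 48], [-2, 106, 49], [-1, 111, 50], [-3, 109, 53], [-1, 110, 53], [0, 109, 55], [-3, 108, 55], [-2, 107, 57], [-1, 108, 58], [0, 110, 59]] 13.27
```

View pics/s2.png

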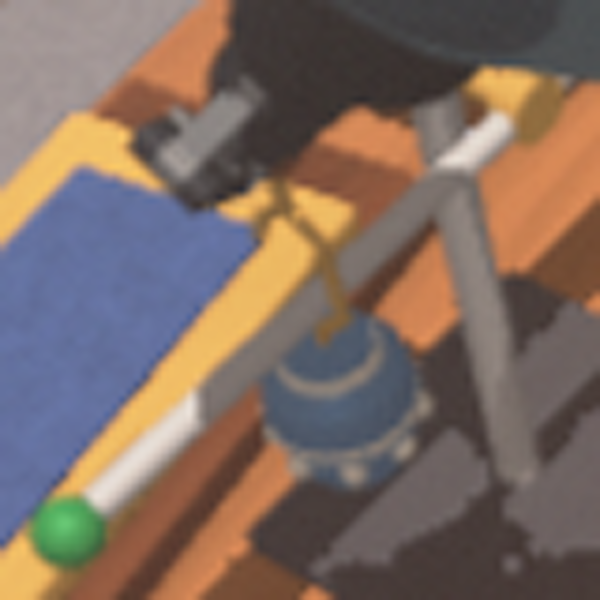

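The crop shows the hook straddling the bar, with the stem at -13.5 mm, the lip at +13 mm, and 108 mm out. I'll lower it now.

```bash
python3 - <<'E'
from h import *
f0=np.array([.17,-.18,.06]); d=.108
bot.move_straight(gp(d,.008),RS,.1)
l=lower(d,f0,3.09,.008,-.03)
print(tilt()[0].round(3)); bot.release(); bot.dwell(.1)
b=np.array(bot.read_state()["tcp_pos"]); bot.move_straight(b-.08*RS[:,2],RS,.2)
p,R=above("big",.09); bot.movep(p,R); print(now())
t,b=tilt(); print(t.round(4),now())
u=look("pics/s3.png",PIV+.08*YS,60); t,b=tilt(); print(t.round(4),now())
E
```

```text
lowered to -0.019 F [4.22 0.06 0.52] 16.83
[-0.16   nan]
19.16
[-0.162  -0.1613] 19.26
[-0.1578 -0.164 ] 19.41
  return _methods._mean(a, axis=axis, dtype=dtype,
  ret = um.true_divide(
```

View pics/s3.png

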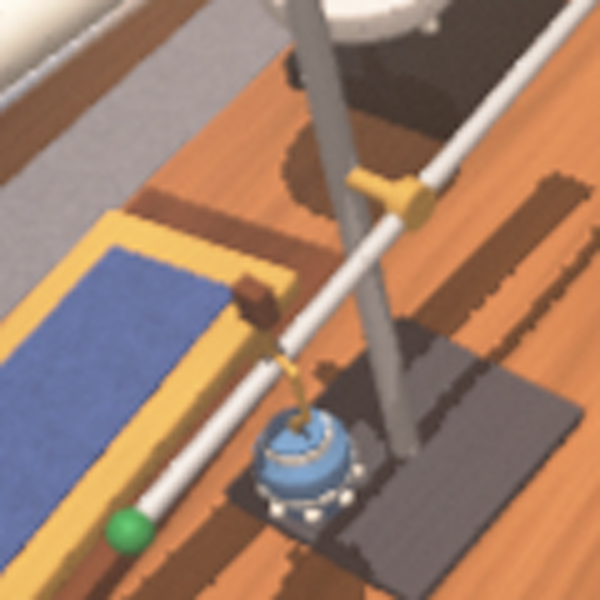

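The small jar hangs freely at 108 mm with the bar tilted -0.161 rad, a moment of 0.322 N m. The big jar is next: weigh it, then compute its distance.

```bash
python3 - <<'E'
from h import *
f0=grasp("big"); R=above("big")[1]; q=np.array(bot.read_state()["tcp_pos"])
bot.move_straight(q+[0,0,.17],R,.25); bot.dwell(.3); f=fz(12)-f0; w=-f[2]
D=(.326+.114*.977)/(w*.977); print("w",f.round(2),"D",D,bot.read_state()["gripper_width"],now())
open("big.txt","w").write(f"{w} {D} {f0[0]} {f0[1]} {f0[2]}")
th=-.161
if .05<D<.13:
    bot.move_straight(gp(-D,.05,-.085,th),RS,.25)
    bot.move_straight(gp(-D,.033,0,th),RS,.15)
    u=look("pics/s4.png",PIV-D*YS,40); print(tilt([u])[0])
    P=cloud(u); H,S,V=masks(u); rel=P-PIV
    X=rel@XS;Y=rel@YS;Z=rel[...,2]
    m=(abs(Y+D)<.015)&(abs(X)<.03)&(Z>.025)&(Z<.075)&(u["z_map"]>0)&(S>60)
    a=np.c_[X[m],Y[m],Z[m]]*1000; print(a[np.argsort(a[:,2])].round().astype(int).tolist(),now())
E
```

```text
w [-0.3  -0.01 -6.3 ] D 0.07110082723397139 0.1275645969695041 22.48
[-0.15874656]
[[-14, -70, 26], [-13, -68, 27], [-14, -67, 32], [-17, -68, 32], [-15, -70, 33], [16, -68, 34], [-15, -67, 36], [-16, -70, 37], [15, -68, 38], [10, -66, 38], [12, -68, 39], [-15, -66, 39], [-14, -69, 40], [14, -67, 42], [-11, -68, 43], [11, -68, 43], [-14, -69, 44], [-11, -69, 46], [13, -67, 46], [10, -67, 47], [-15, -68, 48], [7, -68, 48], [-13, -71, 48], [-11, -70, 48], [-9, -72, 49], [10, -68, 50], [-10, -67, 50], [-6, -68, 51], [-9, -69, 51], [-7, -72, 52], [-3, -68, 53], [5, -66, 54], [-6, -68, 54], [-4, -71, 54], [2, -66, 55], [-3, -69, 56], [-2, -66, 57], [-2, -70, 58], [2, -67, 58], [-2, -70, 61], [-3, -66, 61], [-1, -68, 62], [0, -66, 65], [-4, -69, 65], [-2, -68, 65], [-3, -71, 67], [-2, -72, 68], [-2, -68, 69], [0, -66, 69], [-1, -70, 70], [0, -67, 71]] 24.31
```

View pics/s4.png

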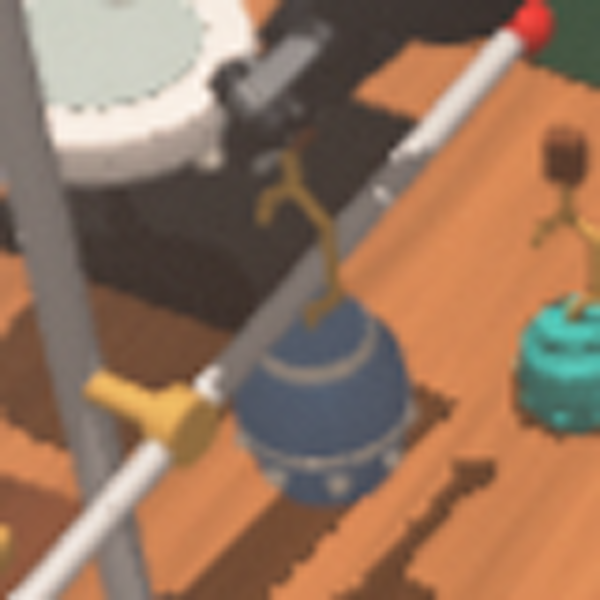

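The hook straddles the bar at about -69 mm, centred, and the big jar weighs 6.30 N. I'll lower it.

```bash
python3 - <<'E'
from h import *
w,D,*f0=map(float,open("big.txt").read().split()); th=-.161
bot.move_straight(gp(-D,.008,0,th),RS,.1)
l=lower(-D,np.array(f0),w,.008,-.03,th)
bot.release(); bot.dwell(.1)
b=np.array(bot.read_state()["tcp_pos"]); bot.move_straight(b-.08*RS[:,2],RS,.2)
p,R=above("mid",.09); bot.movep(p,R); print(now())
u,v=bot.snapshot("side"),bot.snapshot("top"); print(tilt([v,u])[0].round(4))
rel=cloud(u)-PIV; H,S,V=masks(u); X,Y,Z=rel@XS,rel@YS,rel[...,2]
for n,c in(("left",.108),("big",-.071)):
    m=(abs(Y-c)<.03)&(abs(X)<.02)&(Z>.03)&(Z<.07)&(u["z_map"]>0); print(n,m.sum(),np.median(Y[m]).round(4),np.median(X[m]).round(4))
# mid jar still there?
for s in(v,u):
    P=cloud(s); m=(abs(P[...,0]-.499)<.025)&(abs(P[...,1]+.027)<.025)&(P[...,2]>.14)&(P[...,2]<.175); print("mid grip",m.sum(),P[m].mean(0).round(4))
cv2.imwrite("pics/s5.png",cv2.resize(u["img"],None,fx=1.5,fy=1.5))
print(tilt()[0].round(4),now())
E
```

```text
lowered to -0.019 F [ 4.15 -2.07  0.29] 27.86
30.02
[0.0506 0.0448]
left 87 0.1114 -0.0027
big 66 -0.0664 -0.0031
mid grip 42 [ 0.4975 -0.0272  0.1615]
mid grip 43 [ 0.4999 -0.0247  0.1556]
[0.0499 0.0441] 30.22
```

View pics/s5.png

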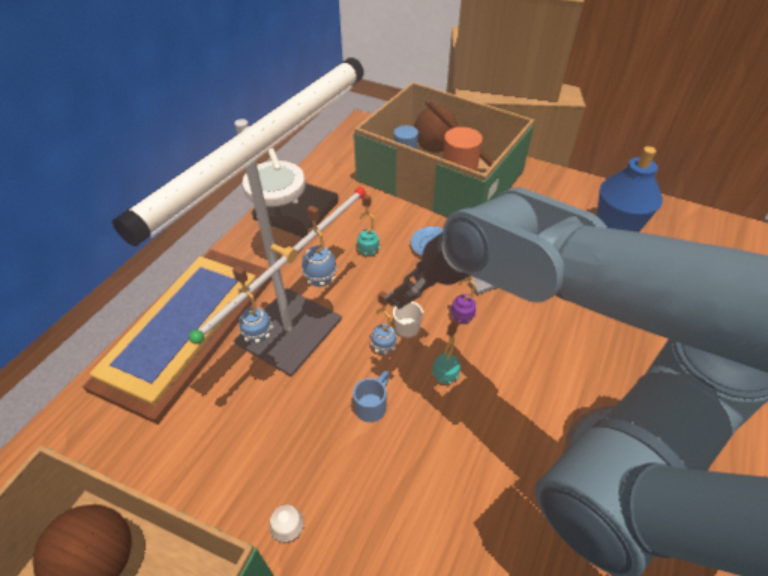

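Tilt is +0.048 rad, with both jars hanging freely at (255,322) and (318,262) in the picture. The residual moment is 0.096 N m, so the last jar goes at about 33 mm, just outside the 30 mm limit.

```bash
python3 - <<'E'
from h import *
d,th=.033,.048
f0=grasp("mid"); R=above("mid")[1]; q=np.array(bot.read_state()["tcp_pos"])
bot.move_straight(q+[0,0,.17],R,.25); bot.dwell(.3); f=fz(12)-f0; w=-f[2]; print("w",f.round(2),now())
bot.move_straight(gp(d,.05,-.085,th),RS,.25)
bot.move_straight(gp(d,.033,0,th),RS,.15)
u=look("pics/s6.png",PIV+d*YS,40)
rel=cloud(u)-PIV; X,Y,Z=rel@XS,rel@YS,rel[...,2]; H,S,V=masks(u)
m=(abs(Y-d)<.015)&(abs(X)<.03)&(Z>.015)&(Z<.04)&(u["z_map"]>0)&(S>60)
for k in(-1,1): print("wire",np.median(np.c_[X,Y][:0] if 0 else X[m&(k*X>.007)]).round(4),np.median(Y[m&(k*X>.007)]).round(4))
x=[np.median(X[m&(k*X>.007)]) for k in(-1,1)]
if abs(sum(x)/2)<.003:
    bot.move_straight(gp(d,.008,0,th),RS,.1)
    lower(d,f0,w,.008,-.02,th,step=.002)
    bot.release(); bot.dwell(.1)
    b=np.array(bot.read_state()["tcp_pos"]); bot.move_straight(b-.1*RS[:,2],RS,.2)
    bot.movep(np.array([.38,-.1,.36]),ori(0)); bot.dwell(.5)
    print(tilt()[0].round(4)); bot.dwell(.5)
    u=look("pics/s7.png",PIV,75); print(tilt()[0].round(4),now())
    rel=cloud(u)-PIV; X,Y,Z=rel@XS,rel@YS,rel[...,2]
    for c in(.108,d,-.071):
        m=(abs(Y-c)<.03)&(abs(X)<.02)&(Z>.03)&(Z<.07)&(u["z_map"]>0); print(m.sum(),np.median(Y[m]).round(4),np.median(X[m]).round(4))
E
```

```text
w [ 0.12  0.2  -2.93] 33.28
wire -0.014 0.0332
wire 0.0124 0.0334
lowered to -0.004 F [2.1  1.43 0.69] 37.2
[-0.0051 -0.0104]
[-0.0056 -0.0105] 40.99
83 0.1122 -0.004
77 0.037 -0.0041
72 -0.0661 -0.0034
```

View pics/s7.png

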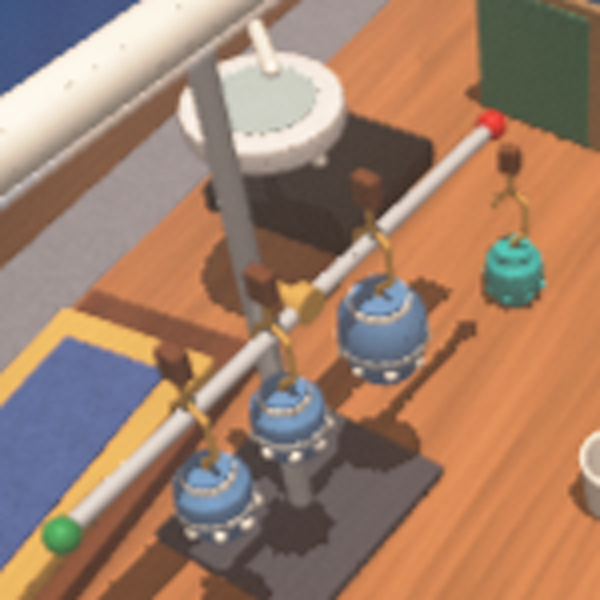

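The final view shows all three jars hanging freely. The bar is about 0.4° off level and unchanged over half a second, and the arm is clear.

```bash
python3 - <<'E'
from h import *
print(tilt()[0].round(4),np.abs(bot.read_state()["joint_velocities"]).max(),now()); print(bot.finish_job())
E
```

```text
[-0.0056 -0.0087] 0.0016434481752231457 41.09
the job is handed in; nothing more can be done
None
```

I hung the three jars in the order asked (small left at about 108 mm, big right at about 71 mm, small left at about 33 mm) and handed the job in at 41 s; the bar read about 0.4° off level (left end low), the largest tilt I measured was 0.16 rad, and all jars were hanging freely and at rest, though I don't know how much tilt the judging allows.

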